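# Tip a specimen block onto the landing pad, test face up

### The arm

A 6-joint arm with a two-finger parallel gripper is mounted at the origin on the work surface. World frame = base frame: x ahead of the robot, y to its left, z up, the work surface at z = 0. Lengths are in mm, angles in rad, forces in N, time in s.
With the tool pointing down it reaches from about 275 to 750 mm from the base axis. Payload 10.2 kg.
Tool frame: the origin (TCP) lies midway between the tips of the shut fingers; the grasp point (between the pads) lies ctrl.grip_depth behind it (ctrl.grip_depth is the distance from the TCP to the grasp point, in mm); z points along the fingers, y is the direction in which the jaws open and shut (so a half turn about z gives the same grasp; the last joint's range is limited). The gripper opens to 85 mm and grips with 20 to 120 N. Pads are 22 mm wide; open, the fingers measure 114 mm over their backs; the gripper's body (76 mm by 85 mm) begins 54 mm behind the grasp point. The pads swing forward as they close: fully open they stand 13 mm farther back than shut.
Start: joints at [-1.352, 0.313, 1.498, -0, 1.331, -0.223], TCP at [224.461, -474.603, 231.294] pointing down, gripper open.
Joint ranges: [-2.94, 2.94], [-0.97, 2.17], [0.19, 2.56], [-1.23, 4.37], [0.02, 3.11], [-2.88, 2.88]. Speed limits (rad/s): [2.39, 2.39, 3.01, 3.14, 3.14, 3.14].

### API

Orientations are given as [roll, pitch, yaw] about the fixed x, y, z axes, in that order (R = Rz(yaw) Ry(pitch) Rx(roll)).
In Python, from plant import ctrl gives the robot as it stands.
- The arm moves only by the tool arm_command, never from a script. Its argument "rows" is a list of rows, each a list of 3 entries, a list of its own where there are three numbers: the shift along the tool's x, y, z in cm, then the turn, a rotation vector about the tool's x, y, z in rad, then the gripper command: -1 is shut, 1 is fully open, values between are in proportion. A call has 1 to 5 rows; each row shifts and turns the commanded pose from where the row before left it, along the tool's axes as they then stand; what a row does not reach is not made up. A row lasts 1/10 s, in which the tool goes at most 50 mm and 8.59 degrees, less where a joint would pass 70% of its speed; a pose out of reach is approached as far as the arm can. A call is refused whole if a number of a shift passes 5 or a number of a turn 0.15, either way. A call with a gripper value outside its range is refused whole. The fingers move at their own pace and stop on an object; the grip force is fixed at half the most. Time passes only in rows, so rows that do not move let the fingers close. It gives the time, the measured TCP pose, the force and the opening at its end, in the units of the state.
- ctrl.read_state(): the state, without advancing time (a new reading comes with each control period).
- ctrl.camera(name): name is "scene" or "top" or "wrist"; returns (picture, depth): 400x640x3 uint8, red, green, blue; 400x640 float32, mm along the optical axis (not along the pixel's ray), 0 where there is no reading.
- ctrl.calibration(name): a dict with "fovy" (degrees; the focal length in pixels is half the picture's height over the tangent of half this angle, whatever the lens; pixels are square), "cx", "cy" (the principal point, pixels), "dist" ([k1, k2, p1, p2, k3] as OpenCV has them; the pictures are not rectified), "xyz" and "attitude" of the camera in the world; the wrist camera has in their place "mount" (4x4, takes a point from camera to tool coordinates, whose origin is the TCP and whose axes are the flange's). Camera axes: x right, y down, z forward; pixel columns grow to the right and rows downward; lengths in mm; the calibration is good to about 2 mm. A picture is of the moment at which its call begins: read the wrist's pose just before it. calibration takes no time and is no camera call.
- ctrl.sign_off(): hands the job in, once; it reports no verdict.
The state is a dict: "clock": time; "joint_positions": joint angles; "joint_vel": joint speeds; "joint_efforts": joint torques, N m; "tool_pos": TCP position; "tcp_rot": TCP orientation; "ft_force": force on the tool from outside, world axes, zero at the start; "moment": the same for the moment, N m; "width": opening from 0.0 (shut) to 1.0 (fully open).
Only numpy, scipy, OpenCV 4.12 (cv2) and the standard library are available. Lean on these libraries where they do the work, as an engineer would, in place of code of your own. Each camera call takes 0.05 s, during which the arm holds its last target. There are 200 camera calls.

### The job

Push the aluminium specimen block with the copper test face up to the blue fence so that it stands squarely against it, then push it over the fence so that it lies flat on the black pad with its copper face on top. Tip it over the fence, do not lift it, and leave the black block and the brass weight where they stand.

Things in the scene. Friction and masses are not known exactly. Their poses are not given: they have to be found in the camera images.
- specimen: Loose upright aluminium block, 50 (x) by 60 (y) by 90 mm tall (z), 0.4-0.65 kg. Its -x face, a 6 mm copper plate with three dark dots, looks away from the fence; from above it shows as a copper stripe. Origin: centre of underside; x points at the fence within 10 degrees; gap to it 30-70 mm. Slides if pushed low; pushed high at the fence it tips, falling by itself from about 40 degrees.
- fence: Fixed fence and pad on the bench: a blue steel strip 12 mm deep (x), 280 mm long (y), and directly behind it a black rubber pad 138 mm deep, 280 mm long; both 10 mm high, tops level. Origin: at bench height, middle of the front face that blocks are pushed against; x points from that face across the pad, away from the robot; y along the fence; z up.
- black_block: Bystander: loose black plastic block, also 50 by 60 by 90 mm tall, with a white face instead of copper, standing before the same fence 120 to 200 mm to either side of the specimen. Origin: centre of underside. Not to be moved.
- weight: Bystander: a brass knob weight, 38 mm in diameter and 58 mm tall, standing on the bench beside the +y end of the pad. Origin at the centre of its underside. Not to be moved.
Mind the look-alikes: they are no part of the job. Of the things that look like the specimen, the larger one is meant.

How it is judged:
By the outcome, as a careful person would: the job done as asked, in the order asked, and still so for the second after the job is handed in, with the robot touching nothing.
It also fails if it takes over 35 s, if anything falls off the work surface, if the arm or the gripper's body presses on something with over 40 N, if the wrist force passes 120 N, or if a joint passes its speed limit or range.

## Working session

There is one attempt and no reset: what is moved stays moved. The work goes in short steps, Python scripts to look and compute and a tool call to move; the robot and the scene stay as the last step left them, time stands still between calls to the robot, and variables do not carry over. Pictures are saved under pics/ and viewed, about 8 in all and at most 12, crops included, and the job is handed in when it is done.

Besides the shell and the picture viewer there is one more tool, called after "Call:" by a JSON object that holds its "name" and its "arguments". arm_command: Moves the arm, as the interface text tells. Its arguments: {"type":"object","properties":{"rows":{"type":"array","items":{"type":"array"}}},"required":["rows"]}

```bash
ls; mkdir -p pics; cat > h.py <<'E'
import numpy as np,cv2
from plant import ctrl
from scipy.spatial.transform import Rotation as R
def cam(n):
    s=ctrl.read_state(); im,d=ctrl.camera(n); return s,im,d
def pose(n,s=None):
    c=ctrl.calibration(n); 
    f=200/np.tan(np.radians(c["fovy"])/2); K=np.array([[f,0,c["cx"]],[0,f,c["cy"]],[0,0,1]])
    if n=="wrist":
        T=np.eye(4); T[:3,:3]=R.from_euler('xyz',s["tcp_rot"]).as_matrix(); T[:3,3]=s["tool_pos"]; T=T@np.array(c["mount"])
    else:
        T=np.eye(4); T[:3,:3]=R.from_euler('xyz',c["attitude"]).as_matrix(); T[:3,3]=c["xyz"]
    return K,np.array(c["dist"],float),T
def rays(n,uv,s=None):
    K,D,T=pose(n,s); p=cv2.undistortPoints(np.array(uv,float).reshape(-1,1,2),K,D)[:,0]
    return T[:3,3],np.c_[p,np.ones(len(p))]@T[:3,:3].T
def plane(n,uv,z,s=None):
    o,d=rays(n,uv,s); return o+d*((z-o[2])/d[:,2])[:,None]
def depthpts(n,uv,dep,s=None):
    o,d=rays(n,uv,s); uv=np.array(uv).astype(int); return o+d*dep[uv[:,1],uv[:,0]][:,None]
E
python3 - <<'E'
from h import *
print(ctrl.read_state()); print(ctrl.grip_depth)
for n in ["top","scene","wrist"]:
    print(n,ctrl.calibration(n))
for n in ["top","scene"]:
    s,im,d=cam(n); cv2.imwrite(f"pics/{n}0.png",im[:,:,::-1]); np.save(f"pics/{n}0.npy",d)
E
```

```text
pics
{'clock': 0.0, 'joint_positions': array([-1.35240036e+00,  3.13449852e-01,  1.49842648e+00, -1.34774812e-05,
        1.33101244e+00, -2.23419743e-01]), 'joint_vel': array([-0.00231441,  0.00191805, -0.00181533, -0.00191374,  0.00145239,
        0.00137095]), 'joint_efforts': array([ 6.07443098e-05, -4.12264431e+01, -2.59750628e+01, -1.01213657e-04,
        4.04997583e-03,  3.79651340e-05]), 'tool_pos': array([ 224.39977842, -474.34181994,  230.7391474 ]), 'tcp_rot': array([-3.14032585e+00, -2.74413719e-04,  4.41818745e-01]), 'ft_force': array([ 0.02398187, -0.31485218, -0.25554992]), 'moment': array([ 0.05737642, -0.02651957, -0.0618236 ]), 'width': 1.001726785466099}
18.700000000000003
top {'fovy': 56.778220389151336, 'cx': 324.777766468403, 'cy': 205.01833645391133, 'dist': array([-0.0784141,  0.       ,  0.       ,  0.       ,  0.       ]), 'xyz': array([474.74733735, 128.73517919, 858.19346038]), 'attitude': array([-2.992606  ,  0.01770283, -1.59800553])}
scene {'fovy': 56.25677228094, 'cx': 315.6534896881731, 'cy': 197.90608933545644, 'dist': array([-0.00739092,  0.        ,  0.        ,  0.        ,  0.        ]), 'xyz': array([ 947.44634797, -456.59108865,  563.35258605]), 'attitude': array([-2.23144349,  0.00436442,  0.50365962])}
wrist {'fovy': 66.51096786150758, 'cx': 314.76682117339664, 'cy': 201.44772761613223, 'dist': array([-0.04248593,  0.        ,  0.        ,  0.        ,  0.        ]), 'mount': array([[ 1.63487697e-03, -9.48536563e-01, -3.16663412e-01,
         8.00390144e+01],
       [ 9.99998539e-01,  1.39269846e-03,  9.91112808e-04,
        -1.44443308e-01],
       [-4.99090088e-04, -3.16664570e-01,  9.48537454e-01,
        -1.42246769e+02],
       [ 0.00000000e+00,  0.00000000e+00,  0.00000000e+00,
         1.00000000e+00]])}
```

View pics/top0.png

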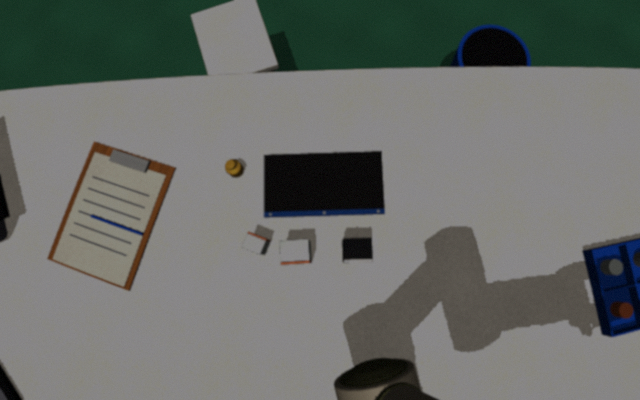

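View pics/scene0.png

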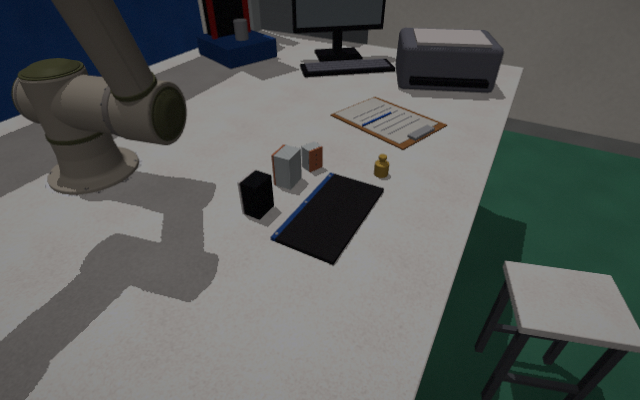

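The top view shows three candidates before the fence:
- Silver block with a copper stripe on its robot side, at (295,251).
- Smaller silver block with copper on its fence side, at (256,243).
- Black block at (357,249).

The one at (295,251) fits, being larger with its copper face away from the fence. I'll confirm it in a crop and measure it.

```bash
python3 - <<'E'
from h import *
im=cv2.imread("pics/top0.png"); d=np.load("pics/top0.npy")
c=im[140:275,220:395]; cv2.imwrite("pics/crop1.png",np.clip(cv2.resize(c,None,fx=4.4,fy=4.4,interpolation=cv2.INTER_CUBIC)*1.3,0,255).astype(np.uint8))
hsv=cv2.cvtColor(im,cv2.COLOR_BGR2HSV)
# depth-based heights
vv,uu=np.mgrid[140:275,215:395]; uv=np.c_[uu.ravel(),vv.ravel()]
P=depthpts("top",uv,d)
def rect(m,name):
    Q=P[m]
    if len(Q)<5: print(name,len(Q));return
    r=cv2.minAreaRect(Q[:,:2].astype(np.float32)); print(name,len(Q),"z",np.median(Q[:,2]).round(1),"rect",np.round(r[0],1),np.round(r[1],1),round(r[2],1))
H=hsv[uv[:,1],uv[:,0]].astype(int)
for nm,(u0,u1,v0,v1) in dict(spec=(275,318,232,270),look=(238,272,228,258),black=(338,378,232,268),weight=(222,246,155,180)).items():
    b=(uv[:,0]>u0)&(uv[:,0]<u1)&(uv[:,1]>v0)&(uv[:,1]<v1)
    zt=np.percentile(P[b][:,2],97); rect(b&(abs(P[:,2]-zt)<8),nm+f" top{zt:.1f}")
blue=(H[:,0]>100)&(H[:,0]<130)&(H[:,1]>120)&(H[:,2]>50); rect(blue,"blue")
pl=plane("top",uv[blue],10); r=cv2.minAreaRect(pl[:,:2].astype(np.float32)); print("blue@z10",cv2.boxPoints(r).round(1),r)
dark=(H[:,2]<45)&(uv[:,1]<222); pl=plane("top",uv[dark],10); r=cv2.minAreaRect(pl[:,:2].astype(np.float32)); print("pad",cv2.boxPoints(r).round(1),r[1])
cop=(H[:,0]<15)&(H[:,1]>90)&(uv[:,0]>275)&(uv[:,0]<318)&(uv[:,1]>235); print("cop",uv[cop].min(0),uv[cop].max(0),len(uv[cop]))
# line fit of the front edge of the fence
q=[[u,uv[blue&(uv[:,0]==u)][:,1].max()+.5] for u in range(268,382) if (blue&(uv[:,0]==u)).any()]
f=plane("top",q,10); print("front edge fit x=a*y+b",np.polyfit(f[:,1],f[:,0],1), f[:,1].min(),f[:,1].max())
E
```

```text
spec top92.5 701 z 90.5 rect [496.1 205.9] [50.  60.2] 2.3
look top68.3 336 z 66.2 rect [517.8 293.9] [43.9 36.4] 66.3
black top92.5 709 z 90.4 rect [496.8  74.2] [59.9 49.5] 88.3
weight top59.0 78 z 57.4 rect [694.3 350.5] [19.9 21.1] 50.0
blue 494 z 10.2 rect [533.  142.8] [273.7 116.6] 89.9
blue@z10 [[580.5   5.9]
 [591.2   5.9]
 [591.4 279.6]
 [580.7 279.6]] ((585.9503173828125, 142.76290893554688), (273.63458251953125, 10.72800064086914), 89.96170806884766)
pad [[591.5 348.6]
 [591.5   5.2]
 [726.8   5.2]
 [726.8 348.6]] (135.24951171875, 343.3574523925781)
cop [281 261] [309 264] 67
front edge fit x=a*y+b [1.49743261e-03 5.80637853e+02] 10.974207540756254 272.58307611818424
```

View pics/crop1.png

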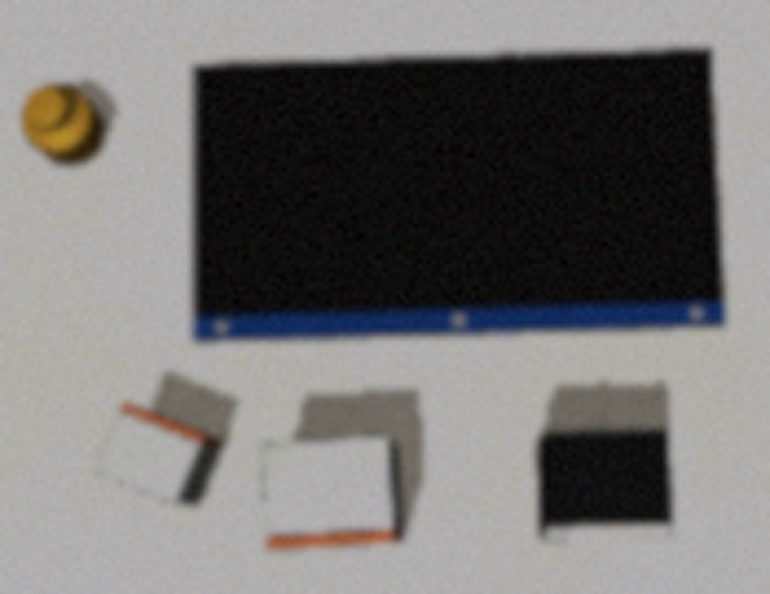

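The crop confirms it: the large silver block has its copper stripe at the bottom edge, on the robot side. It measures 50x60 mm at z 90.5, centred at (496,206) with yaw about 2.3 deg. The fence front is at x≈580.5, parallel to y. The look-alike is at (518,294), z 66, and the black block at (497,74).

Plan: two slightly spread fingers, tilted 15° tip forward, push low to slide and square the block, then high to tip it. I start with the transit.

Call:
{"name": "arm_command", "arguments": {"rows": [[[1.5,-3,0],[0,0,0.11],-0.3],[[1.5,-3.5,0],[0,0,0.11],-0.3],[[1.5,-3.5,0],[0,0,0.11],-0.3],[[1.5,-3.5,0],[0,0,0.11],-0.3],[[1.5,-4,0],[0,0,0],-0.3]]}}

```text
clock: 0.6
tool_pos: [260.7, -287.8, 231.1]
tcp_rot: [-3.141, 0.0, -0.003]
ft_force: [0.6, -0.2, -0.2]
width: 0.351
```

Call:
{"name": "arm_command", "arguments": {"rows": [[[2,-4.5,0],[0,0,0],-0.3],[[2,-4.5,0],[0,0,0],-0.3],[[2,-4.5,0],[0,0,0],-0.3],[[2,-4.5,0],[0,0,0],-0.3],[[1,-4.5,0],[0,0,0],-0.3]]}}

```text
clock: 1.1
tool_pos: [350.9, -62.0, 231.3]
tcp_rot: [3.142, -0.0, 0.002]
ft_force: [0.3, -0.4, 0.5]
width: 0.353
```

Call:
{"name": "arm_command", "arguments": {"rows": [[[1,-4.5,0],[0,0,0],-0.3],[[0,-4.5,0],[0,0,0],-0.3],[[0,-4.5,0],[0,0,0],-0.3],[[0,-3,0],[0,0,0],-0.3],[[0,-2,0],[0,0,0],-0.3]]}}

```text
clock: 1.6
tool_pos: [359.5, 123.0, 231.2]
tcp_rot: [-3.141, 0.0, 0.004]
ft_force: [-0.1, 0.4, 0.6]
width: 0.351
```

Call:
{"name": "arm_command", "arguments": {"rows": [[[2,-3,0],[0,0,0],-0.3],[[2,-3,0],[0,0,0],-0.3],[[1.5,-2.3,0],[0,0,0],-0.3],[[0,0,0],[0,0,0],-0.3],[[0,0,0],[0,0,0],-0.3]]}}

```text
clock: 2.1
tool_pos: [414.6, 204.1, 230.8]
tcp_rot: [3.141, 0.001, 0.003]
ft_force: [-0.1, 0.6, -0.1]
width: 0.349
```

```bash
python3 - <<'E'
from h import *
s,im,d=cam("wrist"); cv2.imwrite("pics/w1.png",im[:,:,::-1]); np.save("pics/w1.npy",d)
print(s["tool_pos"],s["tcp_rot"],s["ft_force"])
h=cv2.cvtColor(im,cv2.COLOR_RGB2HSV)
vv,uu=np.mgrid[0:400:2,0:640:2]; uv=np.c_[uu.ravel(),vv.ravel()]; P=depthpts("wrist",uv,d,s); ok=d[uv[:,1],uv[:,0]]>0
m=ok&(abs(P[:,2]-90)<4)&(P[:,1]>150)&(P[:,1]<260)&(P[:,0]>440)&(P[:,0]<560)
r=cv2.minAreaRect(P[m][:,:2].astype(np.float32)); print("spec top",np.median(P[m][:,2]),r)
b=(h[:,:,0]>100)&(h[:,:,0]<130)&(h[:,:,1]>130)&(h[:,:,2]>50); bm=b[uv[:,1],uv[:,0]]&ok&(abs(P[:,2]-10)<5)
Q=P[bm]; print("blue",len(Q)); 
if len(Q)>20:
  for y in range(60,300,30):
    k=Q[abs(Q[:,1]-y)<10]
    if len(k): print(y,k[:,0].min().round(1),k[:,0].max().round(1))
E
```

```text
[414.562314   204.06806789 230.79284214] [3.14115858e+00 1.34352942e-03 2.60680040e-03] [-0.06277242  0.60750611 -0.14291683]
spec top 89.52618339249176 ((494.6444091796875, 205.14515686035156), (49.642032623291016, 58.45736312866211), 1.9529173374176025)
blue 556
60 578.3 590.3
90 579.4 589.4
120 578.9 590.3
150 580.2 590.5
180 579.9 590.0
210 581.6 589.9
240 579.8 589.8
270 579.9 590.1
```

View pics/w1.png

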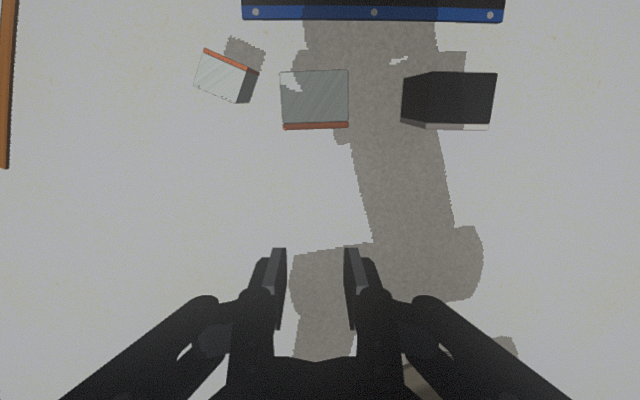

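The wrist view shows the specimen at (314,98) with its copper edge at the bottom, the look-alike at (225,75) and the black block at (450,100). It measures (494.6,205.1) at z 89.5 and puts the fence at x≈580, which agrees with the top view. Next I tilt and descend.

Call:
{"name": "arm_command", "arguments": {"rows": [[[0,0,0],[0,0.13,0],-0.3],[[0,0,0],[0,0.13,0],-0.3],[[0,0,0],[0,0,0],-0.3]]}}

```text
clock: 2.45
tool_pos: [412.8, 203.4, 231.2]
tcp_rot: [3.141, -0.261, 0.002]
ft_force: [0.3, 0.1, 0.2]
width: 0.351
```

Call:
{"name": "arm_command", "arguments": {"rows": [[[-1.04,0,3.86],[0,0,0],-0.3],[[-1.04,0,3.86],[0,0,0],-0.3],[[-1.04,0,3.86],[0,0,0],-0.3],[[-1.04,0,3.86],[0,0,0],-0.3],[[0,0,0],[0,0,0],-0.3]]}}

```text
clock: 2.95
tool_pos: [412.2, 202.7, 67.6]
tcp_rot: [3.139, -0.249, 0.001]
ft_force: [-1.0, -0.4, 0.4]
width: 0.348
```

Call:
{"name": "arm_command", "arguments": {"rows": [[[-0.58,-0.1,2.15],[0,0,0],-0.3],[[-0.58,-0.1,2.15],[0,0,0],-0.3],[[0,0,0],[0,0,0],-0.3],[[1.93,0,0.52],[0,0,0],-0.3],[[0.97,0,0.26],[0,0,0],-0.3]]}}

```text
clock: 3.45
tool_pos: [446.8, 206.2, 29.2]
tcp_rot: [-3.141, -0.263, 0.001]
ft_force: [-0.4, 0.1, 1.0]
width: 0.345
```

Call:
{"name": "arm_command", "arguments": {"rows": [[[0.48,0,0.13],[0,0,0],-0.3],[[0.48,0,0.13],[0,0,0],-0.3],[[0.48,0,0.13],[0,0,0],-0.3],[[0.48,0,0.13],[0,0,0],-0.3],[[0.48,0,0.13],[0,0,0],-0.3]]}}

```text
clock: 3.95
tool_pos: [468.3, 206.2, 26.4]
tcp_rot: [3.141, -0.257, 0.002]
ft_force: [-6.2, -0.2, 5.4]
width: 0.353
```

```bash
cat >> h.py <<'E'
def spec(n="top",z0=90,tag=None):
    s,im,d=cam(n)
    if tag: cv2.imwrite(f"pics/{tag}.png",im[:,:,::-1])
    vv,uu=np.mgrid[0:400,0:640]; uv=np.c_[uu.ravel(),vv.ravel()]; P=depthpts(n,uv,d,s)
    out={}
    for nm,(x0,x1,y0,y1,z) in dict(spec=(465,700,160,262,z0),black=(450,560,30,120,90),look=(480,560,262,330,66)).items():
        m=(abs(P[:,2]-z)<5)&(P[:,0]>x0)&(P[:,0]<x1)&(P[:,1]>y0)&(P[:,1]<y1)&(d.ravel()>0)
        print(nm,m.sum(),P[m][:,2].mean().round(1),P[m][:,2].std().round(1),*cv2.minAreaRect(P[m][:,:2].astype(np.float32)))
    return s,im,d,P
E
python3 - <<'E'
from h import *
s,im,d,P=spec("top",tag="t1"); print(s["tool_pos"],s["ft_force"])
im2=cv2.imread("pics/t1.png")[140:275,220:395]
cv2.imwrite("pics/t1c.png",cv2.resize(im2,None,fx=4,fy=4))
E
```

```text
spec 704 90.4 1.3 (497.44952392578125, 205.61953735351562) (58.82276153564453, 59.72077941894531) 88.53466033935547
black 713 90.3 1.4 (496.8564453125, 74.28038787841797) (59.873836517333984, 49.51786422729492) 88.3276138305664
look 332 66.1 1.4 (517.8468627929688, 293.9117431640625) (43.67108154296875, 36.530399322509766) 66.93135070800781
[468.266768   206.16881706  26.43067265] [-6.1956131  -0.24559983  5.40501703]
```

View pics/t1c.png

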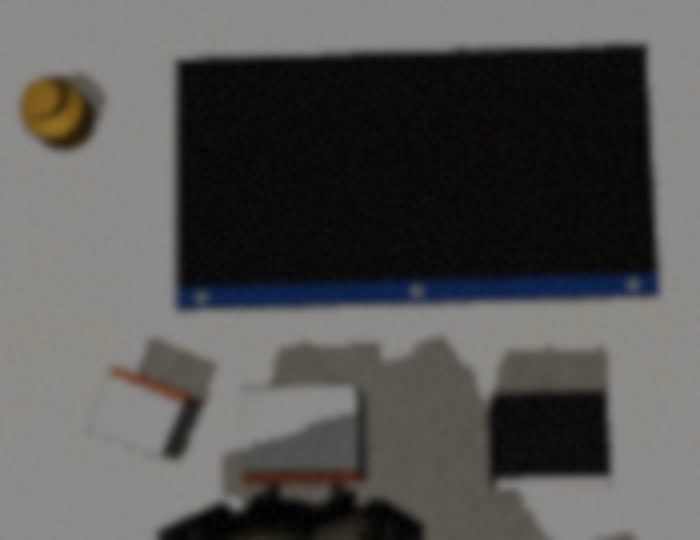

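The crop shows the block upright (top at z 90.4), fingers on the copper stripe at (300,478), front edge advanced about 6 mm. Both bystanders are unmoved. I keep pushing.

Call:
{"name": "arm_command", "arguments": {"rows": [[[0.6,0,0.14],[0,0,0],-0.3],[[0.6,0,0.14],[0,0,0],-0.3],[[0.6,0,0.14],[0,0,0],-0.3],[[0.6,0,0.14],[0,0,0],-0.3],[[0.6,0,0.14],[0,0,0],-0.3]]}}

```text
clock: 4.5
tool_pos: [500.3, 206.2, 27.5]
tcp_rot: [3.142, -0.259, 0.002]
ft_force: [-2.7, -0.0, -0.4]
width: 0.349
```

Call:
{"name": "arm_command", "arguments": {"rows": [[[0.5,0,0.12],[0,0,0],-0.3],[[0.4,0,0.1],[0,0,0],-0.3],[[0.3,0,0.07],[0,0,0],-0.3],[[0,0,0],[0,0,0],-0.3]]}}

```text
clock: 4.9
tool_pos: [512.8, 206.3, 27.9]
tcp_rot: [-3.141, -0.261, 0.002]
ft_force: [-1.3, -0.8, -1.4]
width: 0.348
```

```bash
python3 - <<'E'
from h import *
s,im,d,P=spec("top",tag="t2"); print(s["tool_pos"],s["ft_force"])
E
```

```text
spec 677 90.7 1.5 (539.3878784179688, 213.51171875) (66.89996337890625, 99.14606475830078) 4.042253017425537
black 713 90.4 1.3 (496.8157958984375, 74.31087493896484) (59.76406478881836, 49.4306640625) 88.31937408447266
look 322 66.2 1.3 (518.2015380859375, 294.7901916503906) (41.862937927246094, 36.434471130371094) 66.23979187011719
[512.75655392 206.27975264  27.94916994] [-1.28505202 -0.7538701  -1.35674066]
```

Call:
{"name": "arm_command", "arguments": {"rows": [[[0.3,0,0.07],[0,0,0],-0.3],[[0.2,0,0.05],[0,0,0],-0.3],[[0.15,0,0.04],[0,0,0],-0.3],[[0.1,0,0.03],[0,0,0],-0.3],[[0,0,0],[0,0,0],-0.3]]}}

```text
clock: 5.45
tool_pos: [520.2, 206.3, 28.0]
tcp_rot: [-3.142, -0.26, 0.002]
ft_force: [-1.5, -0.3, -1.6]
width: 0.349
```

Call:
{"name": "arm_command", "arguments": {"rows": [[[0.1,0,0.03],[0,0,0],-0.3],[[0.1,0,0.03],[0,0,0],-0.3],[[0,0,0],[0,0,0],-0.3]]}}

```text
clock: 5.75
tool_pos: [520.6, 206.4, 27.4]
tcp_rot: [3.141, -0.256, 0.002]
ft_force: [-10.3, 0.2, 3.8]
width: 0.35
```

The force has risen to 10 N with the tool stopped, so the block is on the fence. I'll check that it is square.

```bash
python3 - <<'E'
from h import *
s,im,d,P=spec("top",tag="t3"); print(s["tool_pos"],s["ft_force"])
m=(abs(P[:,2]-90)<3)&(P[:,0]>535)&(P[:,1]>170)&(P[:,1]<245)&(P[:,0]<620)
Q=P[m]; 
e=[]
for y in np.arange(180,232,3):
    k=Q[abs(Q[:,1]-y)<2]; e.append([y,k[:,0].max()])
e=np.array(e); print("front edge",np.polyfit(e[:,0],e[:,1],1),e[:,1].mean(),"y range",Q[:,1].min(),Q[:,1].max())
a=cv2.imread("pics/t3.png")[140:275,200:395]; _,b,_=cam("scene"); b=b[110:275,200:400,::-1]
cv2.imwrite("pics/c3.png",np.hstack([cv2.resize(a,(400,277)),cv2.resize(b,(400,277))]))
E
```

```text
spec 670 90.3 1.4 (547.5567626953125, 212.58099365234375) (64.20448303222656, 99.07830810546875) 2.7458786964416504
black 713 90.3 1.3 (496.8129577636719, 74.09141540527344) (60.24514389038086, 49.43881607055664) 88.32711791992188
look 311 66.1 1.4 (518.190673828125, 295.1300048828125) (42.78425216674805, 36.53045654296875) 64.59260559082031
[520.60650334 206.369797    27.40671672] [-10.26783327   0.23137863   3.77449251]
front edge [3.09624340e-02 5.71242535e+02] 577.605314872187 y range 175.1577325575163 234.10753426003953
```

View pics/c3.png

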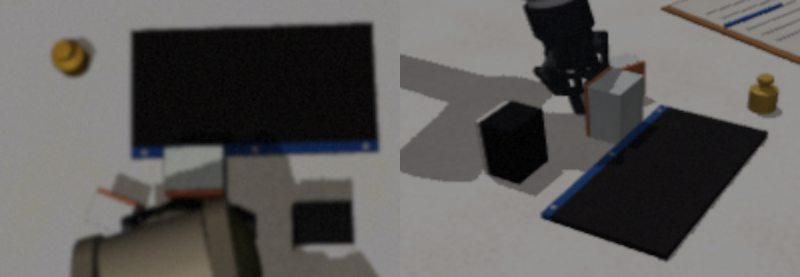

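The block stands against the blue strip in both views. One more light press to square it, then I back off, rise and look with the wrist camera.

Call:
{"name": "arm_command", "arguments": {"rows": [[[0.1,0,0.03],[0,0,0],-0.3],[[0.05,0,0.01],[0,0,0],-0.3],[[0,0,0],[0,0,0],-0.3]]}}

```text
clock: 6.15
tool_pos: [520.7, 206.4, 27.1]
tcp_rot: [3.14, -0.253, 0.002]
ft_force: [-18.8, 0.0, 9.3]
width: 0.35
```

Call:
{"name": "arm_command", "arguments": {"rows": [[[-0.5,0,-0.13],[0,0,0],-0.3],[[-1.45,0,-0.39],[0,0,0],-0.3],[[0.65,0,-2.4],[0,0,0],-0.3],[[0.65,0,-2.4],[0,0,0],-0.3],[[0,0,0],[0,0,0],-0.3]]}}

```text
clock: 6.65
tool_pos: [506.2, 206.8, 81.3]
tcp_rot: [-3.14, -0.268, 0.002]
ft_force: [0.3, -0.2, -0.1]
width: 0.347
```

```bash
python3 - <<'E'
from h import *
s,im,d=cam("wrist"); print(s["tool_pos"],s["ft_force"])
vv,uu=np.mgrid[0:400,0:640]; uv=np.c_[uu.ravel(),vv.ravel()]; P=depthpts("wrist",uv,d,s); ok=d.ravel()>0
m=ok&(abs(P[:,2]-90)<3)&(P[:,1]>160)&(P[:,1]<250)&(P[:,0]>515)&(P[:,0]<620)
print("spec",m.sum(),P[m][:,2].mean(),cv2.minAreaRect(P[m][:,:2].astype(np.float32)))
h=cv2.cvtColor(im,cv2.COLOR_RGB2HSV).reshape(-1,3); b=(h[:,0]>100)&(h[:,0]<130)&(h[:,1]>130)&(h[:,2]>50)&ok&(abs(P[:,2]-10)<4)
for lo,hi in((0,170),(240,285)):
    Q=P[b&(P[:,1]>lo)&(P[:,1]<hi)]
    if len(Q): print("blue",lo,np.percentile(Q[:,0],[2,98]),Q[:,1].mean())
l=ok&(abs(P[:,2]-66)<4)&(P[:,1]>255)&(P[:,1]<340)&(P[:,0]>480)&(P[:,0]<560)
if l.sum()>50: print("look",l.sum(),cv2.minAreaRect(P[l][:,:2].astype(np.float32)))
cv2.imwrite("pics/w2.png",im[:,:,::-1])
spec("top")
E
```

```text
[506.19886975 206.76172828  81.31005381] [ 0.34504976 -0.19038148 -0.14477377]
spec 12163 89.59057799762442 ((553.3934936523438, 203.57456970214844), (49.74398422241211, 60.52149963378906), 0.07624924182891846)
blue 0 [578.81864002 590.31133549] 61.7378595851784
blue 240 [579.19359264 589.74393527] 259.1138130972733
look 4593 ((516.5262451171875, 293.8089599609375), (44.80686950683594, 37.00190353393555), 66.74026489257812)
spec 662 90.2 1.4 (544.1812744140625, 204.97125244140625) (59.00928497314453, 67.71648406982422) 88.95805358886719
black 708 90.3 1.3 (496.8334045410156, 74.29672241210938) (59.83648681640625, 49.46122360229492) 88.31979370117188
look 325 66.1 1.4 (518.1505126953125, 294.85272216796875) (42.23484420776367, 36.45919418334961) 65.97515106201172
```

View pics/w2.png

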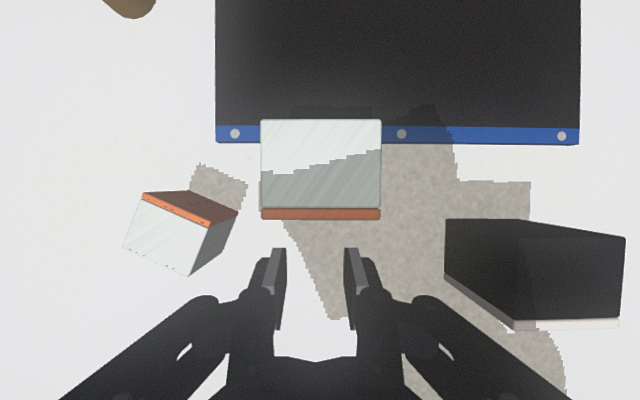

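The block is square: its yaw is 0.08° and its front is at 578 against a fence at 579. In the picture its copper edge at (320,214) is parallel to the blue strip, and the look-alike and black block are in place. Now I lower slightly and tip it.

Call:
{"name": "arm_command", "arguments": {"rows": [[[-0.26,0,0.97],[0,0,0],-0.3],[[0.48,0,0.13],[0,0,0],-0.3],[[0.48,0,0.13],[0,0,0],-0.3],[[0.4,0,0.1],[0,0,0],-0.3],[[0.4,0,0.1],[0,0,0],-0.3]]}}

```text
clock: 7.25
tool_pos: [522.0, 206.3, 67.5]
tcp_rot: [3.141, -0.259, 0.002]
ft_force: [-6.0, -0.4, 5.5]
width: 0.348
```

Call:
{"name": "arm_command", "arguments": {"rows": [[[0.4,0,0.1],[0,0,0],-0.3],[[0.4,0,0.1],[0,0,0],-0.3],[[0.4,0,0.1],[0,0,0],-0.3],[[0,0,0],[0,0,0],-0.3]]}}

```text
clock: 7.65
tool_pos: [534.7, 206.4, 68.1]
tcp_rot: [-3.141, -0.26, 0.002]
ft_force: [-3.9, 0.4, 1.5]
width: 0.353
```

```bash
python3 - <<'E'
from h import *
s,b,d=cam("scene"); print(s["tool_pos"],s["ft_force"])
cv2.imwrite("pics/s4.png",cv2.resize(b[90:265,180:410,::-1],(690,525)))
E
```

```text
[534.71708379 206.36247521  68.14717382] [-3.93264956  0.44489233  1.46343811]
```

View pics/s4.png

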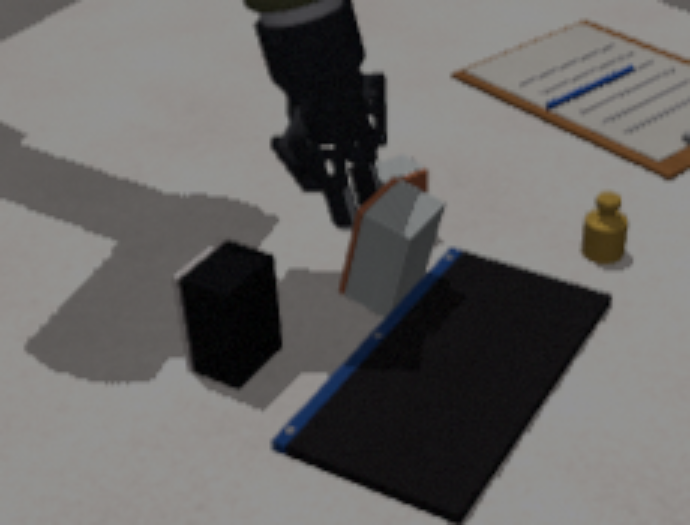

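It is tipping as intended: the block leans over the strip at (395,245), about 13°. I continue.

Call:
{"name": "arm_command", "arguments": {"rows": [[[0.4,0,0.1],[0,0,0],-0.3],[[0.4,0,0.1],[0,0,0],-0.3],[[0.4,0,0.1],[0,0,0],-0.3],[[0.4,0,0.1],[0,0,0],-0.3]]}}

```text
clock: 8.1
tool_pos: [551.4, 206.5, 68.8]
tcp_rot: [-3.141, -0.262, 0.002]
ft_force: [-1.9, 0.3, 5.1]
width: 0.351
```

Call:
{"name": "arm_command", "arguments": {"rows": [[[0.3,0,0.08],[0,0,0],-0.3],[[0.3,0,0.08],[0,0,0],-0.3],[[0.3,0,0.08],[0,0,0],-0.3],[[0,0,0],[0,0,0],-0.3]]}}

```text
clock: 8.5
tool_pos: [560.3, 206.3, 67.8]
tcp_rot: [3.142, -0.26, 0.002]
ft_force: [-0.1, -0.3, -0.5]
width: 0.349
```

```bash
python3 - <<'E'
from h import *
s,b,d=cam("scene"); print(s["tool_pos"],s["ft_force"])
cv2.imwrite("pics/s5.png",cv2.resize(b[90:265,180:410,::-1],(690,525)))
E
```

```text
[560.26928933 206.27345534  67.814953  ] [-0.06614834 -0.32881292 -0.52037967]
```

View pics/s5.png

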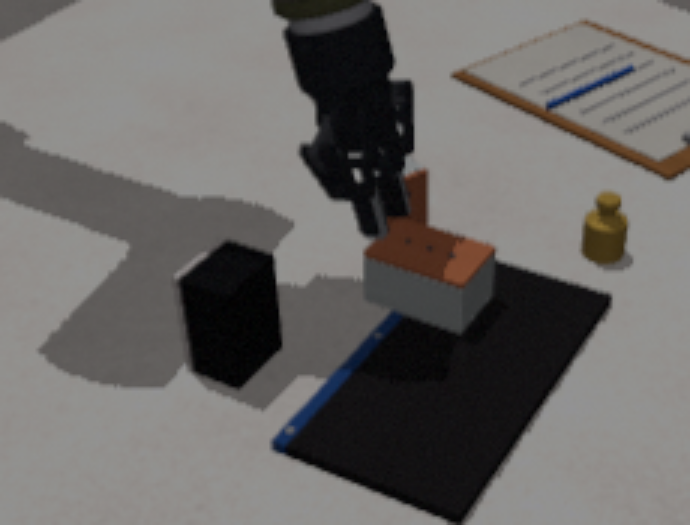

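It has fallen over and lies with the copper face and its three dots on top at (430,245). I retreat up and back, then check.

Call:
{"name": "arm_command", "arguments": {"rows": [[[-1,0,-2],[0,0,0],-0.3],[[-1,0,-3],[0,0,0],-0.3],[[-3,0,-3],[0,0,0],-0.3],[[-3,0,-3],[0,0,0],-0.3],[[-3,0,-3],[0,0,0],-0.3]]}}

```text
clock: 9.05
tool_pos: [416.1, 205.9, 175.6]
tcp_rot: [3.142, -0.26, 0.002]
ft_force: [-0.9, 0.3, 0.6]
width: 0.349
```

Call:
{"name": "arm_command", "arguments": {"rows": [[[-3,0,-2],[0,0,0],-0.3],[[-3,0,-2],[0,0,0],-0.3],[[0,0,0],[0,0,0],-0.3],[[0,0,0],[0,0,0],-0.3],[[0,0,0],[0,0,0],-0.3]]}}

```text
clock: 9.55
tool_pos: [350.1, 205.9, 198.1]
tcp_rot: [3.141, -0.26, 0.002]
ft_force: [-0.6, 0.6, -0.8]
width: 0.348
```

```bash
python3 - <<'E'
from h import *
s,im,d,P=spec("top",60,"t6"); print(s["tool_pos"],s["ft_force"],s["clock"])
m=(abs(P[:,2]-57)<3)&(P[:,0]>670)&(P[:,0]<720)&(P[:,1]>325)&(P[:,1]<375); print("weight",P[m].mean(0))
m=(abs(P[:,2]-60)<5)&(P[:,0]>540)&(P[:,0]<700)&(P[:,1]>160)&(P[:,1]<250); A=np.c_[P[m][:,:2]-P[m][:,:2].mean(0),np.ones(m.sum())]; print("slope",np.linalg.lstsq(A,P[m][:,2],rcond=None)[0])
cv2.imwrite("pics/t6c.png",cv2.resize(im[130:280,200:400,::-1],(800,600)))
E
```

```text
spec 1110 60.1 1.4 (599.8159790039062, 206.1318817138672) (60.28911209106445, 89.5992202758789) 88.72052764892578
black 710 90.3 1.3 (496.84906005859375, 74.14342498779297) (60.11246871948242, 49.50080108642578) 88.3182601928711
look 333 66.2 1.4 (517.8759765625, 294.12384033203125) (44.500160217285156, 36.61916732788086) 66.86258697509766
[350.10193641 205.92462515 198.06374859] [-0.59137803  0.55548301 -0.80842029] 9.55
weight [694.17728103 349.91310496  57.71393894]
slope [-1.91924945e-04  3.93720923e-03  6.00873497e+01]
```

View pics/t6c.png

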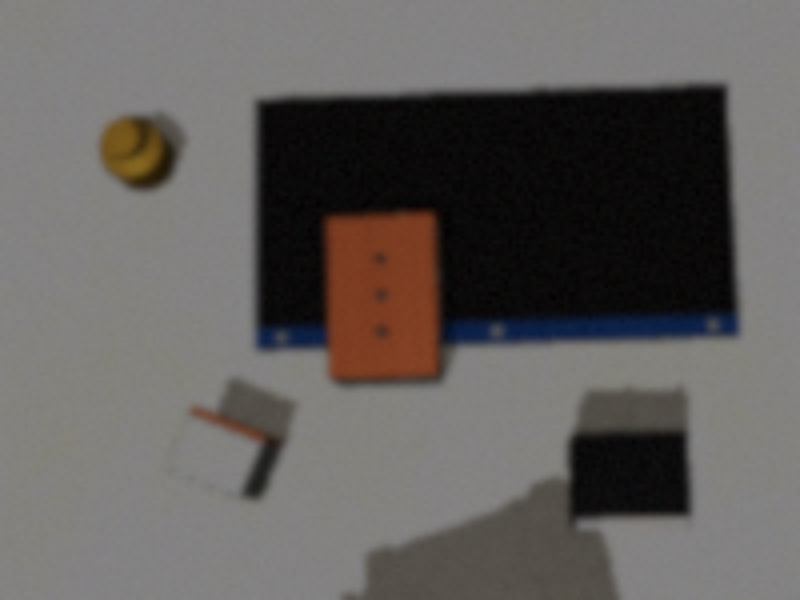

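It is flat (top z 60.1, no slope) with the copper and dots up, and all bystanders are unmoved. On falling it slid back, though, so it spans x 555–645 and overhangs the fence front by 25 mm. I'll nudge it about 45 mm further so it lies wholly on the pad.

Call:
{"name": "arm_command", "arguments": {"rows": [[[2,0,4],[0,0,0],-0.3],[[2,0,4],[0,0,0],-0.3],[[2,0,4],[0,0,0],-0.3],[[2,0,3.9],[0,0,0],-0.3],[[2,0,3.9],[0,0,0],-0.3]]}}

```text
clock: 10.1
tool_pos: [498.5, 205.7, 30.1]
tcp_rot: [3.141, -0.259, 0.001]
ft_force: [0.5, -0.5, 0.7]
width: 0.347
```

Call:
{"name": "arm_command", "arguments": {"rows": [[[1,0,0.27],[0,0,0],-0.3],[[1,0,0.27],[0,0,0],-0.3],[[0.9,0,0.24],[0,0,0],-0.3],[[0,0,0],[0,0,0],-0.3]]}}

```text
clock: 10.5
tool_pos: [528.5, 206.5, 34.6]
tcp_rot: [-3.141, -0.264, 0.002]
ft_force: [-0.9, 0.3, -0.7]
width: 0.35
```

Call:
{"name": "arm_command", "arguments": {"rows": [[[0.7,0,0.55],[0,0,0],-0.3],[[0.6,0,0.15],[0,0,0],-0.3],[[0.5,0,0.12],[0,0,0],-0.3],[[0.5,0,0.12],[0,0,0],-0.3],[[0.5,0,0.12],[0,0,0],-0.3]]}}

```text
clock: 11.0
tool_pos: [556.3, 206.4, 29.5]
tcp_rot: [3.141, -0.258, 0.002]
ft_force: [-6.0, 0.0, 4.3]
width: 0.349
```

Call:
{"name": "arm_command", "arguments": {"rows": [[[0.5,0,0.12],[0,0,0],-0.3],[[0.5,0,0.12],[0,0,0],-0.3],[[0.5,0,0.12],[0,0,0],-0.3],[[0,0,0],[0,0,0],-0.3]]}}

```text
clock: 11.4
tool_pos: [573.0, 206.3, 29.9]
tcp_rot: [-3.141, -0.261, 0.002]
ft_force: [-0.7, 0.1, -0.5]
width: 0.348
```

```bash
python3 - <<'E'
from h import *
s,im,d,P=spec("top",60,"t7"); print(s["tool_pos"],s["ft_force"],s["clock"])
E
```

```text
spec 983 60.0 1.4 (629.6287231445312, 205.47166442871094) (59.861183166503906, 83.9439926147461) 89.71173858642578
black 713 90.4 1.3 (496.8410949707031, 74.15351867675781) (60.03929138183594, 49.4908561706543) 88.32910919189453
look 0 nan nan (0.0, 0.0) (0.0, 0.0) 0.0
[572.95374289 206.3386141   29.94459884] [-0.67753228  0.14068618 -0.45044108] 11.4h.py:28: RuntimeWarning: Mean of empty slice.
  print(nm,m.sum(),P[m][:,2].mean().round(1),P[m][:,2].std().round(1),*cv2.minAreaRect(P[m][:,:2].astype(np.float32)))
  ret = ret.dtype.type(ret / rcount)
  ret = _var(a, axis=axis, dtype=dtype, out=out, ddof=ddof,
  arrmean = um.true_divide(arrmean, div, out=arrmean,
  ret = ret.dtype.type(ret / rcount)
```

Sliding works: the block's front is at 671, and the arm hides the look-alike from the top camera here. 20 mm more, then retreat.

Call:
{"name": "arm_command", "arguments": {"rows": [[[0.5,0,0.12],[0,0,0],-0.3],[[0.5,0,0.12],[0,0,0],-0.3],[[0.5,0,0.12],[0,0,0],-0.3],[[0.4,0,0.1],[0,0,0],-0.3],[[0,0,0],[0,0,0],-0.3]]}}

```text
clock: 11.95
tool_pos: [592.6, 206.4, 30.5]
tcp_rot: [-3.141, -0.261, 0.002]
ft_force: [-0.3, 0.0, -0.4]
width: 0.352
```

Call:
{"name": "arm_command", "arguments": {"rows": [[[-0.5,0,-0.13],[0,0,0],-0.3],[[-2,0,-1.5],[0,0,0],-0.3],[[-2,0,-4],[0,0,0],-0.3],[[-2,0,-4],[0,0,0],-0.3],[[-3,0,-3],[0,0,0],-0.3]]}}

```text
clock: 12.45
tool_pos: [467.4, 206.3, 130.5]
tcp_rot: [-3.141, -0.264, 0.001]
ft_force: [-0.6, 0.6, 1.1]
width: 0.347
```

Call:
{"name": "arm_command", "arguments": {"rows": [[[-4,0,-2.5],[0,0,0],-0.3],[[-4,0,-2.5],[0,0,0],-0.3],[[-4,0,-2.5],[0,0,0],-0.3],[[-3,0,-1],[0,0,0],-0.3],[[0,0,0],[0,0,0],-0.3]]}}

```text
clock: 12.95
tool_pos: [298.0, 206.0, 172.2]
tcp_rot: [-3.141, -0.262, 0.004]
ft_force: [1.0, 0.1, 0.5]
width: 0.35
```

```bash
python3 - <<'E'
from h import *
s,im,d,P=spec("top",60,"t8"); print(s["tool_pos"],s["ft_force"],s["clock"])
m=(abs(P[:,2]-57)<3)&(P[:,0]>670)&(P[:,0]<720)&(P[:,1]>325)&(P[:,1]<375); print("weight",P[m].mean(0))
cv2.imwrite("pics/t8c.png",cv2.resize(im[130:280,200:400,::-1],(600,450)))
E
```

```text
spec 1098 60.0 1.4 (645.6766357421875, 205.3376922607422) (60.08145523071289, 89.58937072753906) 89.30770874023438
black 711 90.4 1.3 (496.90069580078125, 74.26727294921875) (59.85906219482422, 49.598384857177734) 88.31954193115234
look 336 66.2 1.5 (517.9118041992188, 294.02978515625) (43.898963928222656, 36.44394302368164) 66.79158782958984
[298.02957387 206.02993261 172.19405733] [0.99401077 0.13088146 0.46805911] 12.95
weight [694.14116271 349.68286791  57.8542003 ]
```

View pics/t8c.png

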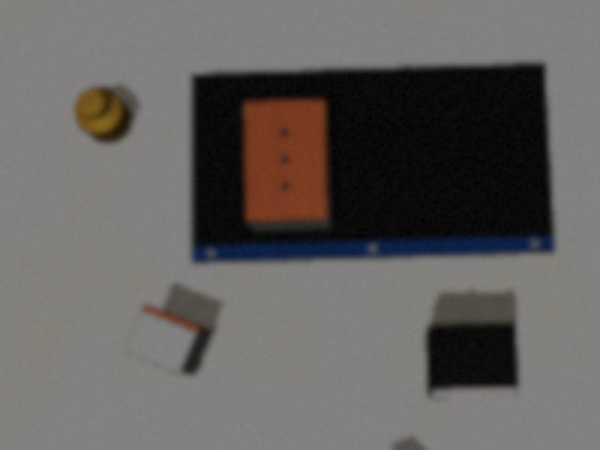

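The block lies wholly on the pad (x 601–690), copper up at (285,160). The bystanders are where they were and the robot is clear, so I hand in.

```bash
python3 -c "
from plant import ctrl
print(ctrl.sign_off())"
```

```text
the job is handed in; nothing more can be done
None
```

The specimen now lies flat on the black pad with its copper face and three dots on top, and I handed the job in at about 13 s of the 35 s.

- **Squaring:** I pushed the block low with two slightly spread fingers until it met the fence, then pressed with about 19 N. The wrist camera showed its yaw at 0.08° and its front within about 1 mm of the fence.
- **Tipping:** I pushed it high until it fell over the fence by itself. It slid back a little as it landed and overhung the fence front by about 25 mm, so I nudged it about 45 mm further along the pad, still lying flat.
- **Last checks:** The block's top is level at z 60, and it spans x 601–690, wholly on the pad. The brass weight, black block and small look-alike stayed put within about 1 mm. The arm is clear, and readings taken between moves never exceeded about 21 N.
- **One disagreement:** While the block was being pressed to the fence, a coarse top-camera edge fit suggested 1.8° of yaw. That is less than one pixel over the block, and the closer wrist view showed 0.08°, so I went by the wrist view. No other check failed.

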